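# Set the culture cabinet's door stay one step wider

## Robot

A 6-joint arm with a two-finger parallel gripper is mounted at the origin on the work surface. World frame = base frame: x ahead of the robot, y to its left, z up, the work surface at z = 0. Lengths are in mm, angles in degrees, forces in N, time in s.
With the tool pointing down it reaches from about 300 to 850 mm from the base axis. Payload 4.2 kg.
Tool frame: the origin (TCP) lies at the very end of the fingers, on their centre line; the grasp point (between the pads) lies 19 mm behind it (env.grasp_offset is the distance from the TCP to the grasp point, in mm); z points along the fingers, y is the line along which they close (so a half turn about z gives the same grasp; the last joint's range is limited). The gripper opens to 91 mm and grips with 3 to 60 N. Pads are 32 mm wide; open, the fingers measure 118 mm over their backs; the gripper's body (76 mm by 178 mm) begins 60 mm behind the grasp point.
Start: joints at [-73.969, 18.312, 89.639, -0, 72.044, -1.146], TCP at [169.817, -549.368, 213.976] pointing down, gripper open.
Joint ranges: [-177.97, 177.97], [-48.28, 115.42], [12.27, 149.76], [-77.06, 257.06], [2.81, 150.46], [-146.56, 146.56]. Speed limits (degrees/s): [147.25, 147.25, 180, 180, 180, 180].

## Interface

Orientations are given as [roll, pitch, yaw] about the fixed x, y, z axes, in that order (R = Rz(yaw) Ry(pitch) Rx(roll)).
In Python, from workcell import env gives the robot as it stands. The module is installed in compiled form; this text tells all that it offers.
- The arm moves only by the tool send_rows, never from a script. Its argument "motion" is a list of rows, each an object of numbers: "tx", "ty", "tz": the shift along the tool's x, y, z in units of 500 mm (1.0 is 500 mm); "rx", "ry", "rz": the turn, a rotation vector about the tool's x, y, z in units of 30 degrees (1.0 is 30 degrees); "gripper": the closure, from -1 (fully open) to 1 (shut). In form: [{"tx": .., "ty": .., "tz": .., "rx": .., "ry": .., "rz": .., "gripper": ..}, ...]. A call has 1 to 12 rows; each row shifts and turns the commanded pose from where the row before left it, along the tool's axes as they then stand; what a row does not reach is not made up. A row lasts 1/8 s, in which the tool goes at most 62.5 mm and 10.7 degrees, less where a joint would pass 70% of its speed; a pose out of reach is approached as far as the arm can. A call with a number of a shift or a turn outside -1 to 1 is refused whole. A call with a gripper value outside its range is refused whole. The fingers move at their own pace and stop on an object; "grip_force" is the grip in N (left out, the last holds). Time passes only in rows, so rows that do not move let the fingers close. It gives the time, the measured TCP pose, the force, the opening and the grip force at its end, in the units of the state.
- env.state(): the state, without advancing time (a new reading comes with each control period).
- env.grab_frame(name): name is "scene" or "side" or "wrist"; returns a dict with "frame" (384x512x3 uint8, red, green, blue), "vertical_fov" (degrees; the focal length in pixels is half the picture's height over the tangent of half this angle, whatever the lens; pixels are square), "cx", "cy" (the principal point, pixels), "rvec" (rotation vector, rad) and "tvec" (3), from world to camera coordinates, as OpenCV has them; the wrist camera has in their place "T_tool_cam" (4x4, takes a point from camera to tool coordinates, whose origin is the TCP and whose axes are the flange's). Camera axes: x right, y down, z forward; pixel columns grow to the right and rows downward; lengths in mm; the calibration is good to about 2 mm. The wrist camera is an equidistant fisheye: a pixel r from the principal point sees the ray r / f radians off the axis. A picture is of the moment at which its call begins: read the wrist's pose just before it. There is no depth.
- env.job_done(): hands the job in; it is judged then, once.
The state is a dict: "time_s": time; "qpos": joint angles; "qvel": joint speeds; "effort": joint torques, N m; "ee_pos": TCP position; "ee_rot": TCP orientation; "force": force on the tool from outside, world axes, zero at the start; "torque": the same for the moment, N m; "gripper_width": finger opening in mm; "gripper_force": force on a finger pad.
Only numpy, scipy, OpenCV 4.12 (cv2) and the standard library are available. Lean on these libraries where they do the work, as an engineer would, in place of code of your own. Each camera call takes 0.05 s, during which the arm holds its last target. There are 200 camera calls.

## Task

The clear door of the white culture cabinet is propped ajar by the steel stay lying on its top. Lift the stay off the brass pin, swing the door further open with it, and drop the stay's end hole (the one nearest the red ball) over the pin so that the stay lies fully down with the pin through that hole; then let go. Do not force the stay against the pin, and leave the two bottles and the jar where they stand.

Things in the scene. Friction and masses are not known exactly. Their poses are not given: they have to be found in the camera images.
- cabinet: white bench-top cabinet, fixed, 240 deep (x) x 360 wide (y) x 160 mm high, open front facing its own -x. Origin: centre of its underside, on the bench; x to its back, y to its left seen from the robot, z up. A clear door 8 mm thick, 310 mm wide hangs at its left front edge
- door_hinge (a point): point on the door's vertical hinge axis at the height of the cabinet's top: 127 mm in front of and 150 mm left of the cabinet's origin, 160 mm above it
- door (a joint): door angle, rad: 0 shut, growing as the free edge swings out to the cabinet's -x side. Light friction (0.12 N m); it stays where left. At angle a the stay's pivot is (-150 sin a, -150 cos a) mm from the hinge along the cabinet's x and y. 0.17 at the start; 0.55 to 0.78 with the end hole on the pin, depending on where the pin stands
- stay: flat steel bar 237 x 26 x 5 mm, 130 to 220 g, with a slot, two holes and a red ball. Origin: on its underside at its pivot on the door's top, 172 mm above the bench; x along the bar to the ball, z out of its top. It turns freely sideways and tips up freely (0 to 0.9 rad) at the pivot and falls by its own weight to a stop at level, which is fully down (12 mm above the cabinet's top)
- stay_slot (a point): centre, on the bar's underside, of the slot 40 mm long x 11 mm wide, 70 mm along the bar from the pivot; the pin stands somewhere in it at the start
- stay_mid_hole (a point): centre, on the bar's underside, of the middle round hole, 10 mm diameter, 105 mm along the bar from the pivot; not the one wanted
- stay_end_hole (a point): centre, on the bar's underside, of the end hole, 10 mm diameter, 140 mm along the bar from the pivot; the one to be dropped over the pin
- stay_ball (a point): centre of the red ball, 24 mm diameter, the stay's grip: 210 mm along the bar from the pivot and 35 mm above the bar's underside, on a stem 10 mm thick; free all round
- pin_track: dark steel track 58 x 22 x 3 mm on the cabinet's top, x along the cabinet's x; origin: centre of its underside, 82 mm in front of and 5 mm left of the cabinet's origin. An upright brass pin, 8 mm diameter, domed tip 22 mm above the cabinet's top (10 mm above the underside of the lowered stay), is clamped on it at most 14 mm in front of or behind its centre; where is not measured
- sauce_bottle: orange closed bottle, 52 mm diameter, 130 mm tall, on the bench beside the cabinet; bystander; origin: centre of its underside
- white_bottle: white closed bottle, 52 mm diameter, 140 mm tall, on the bench beside the cabinet; bystander; origin: centre of its underside
- salt_jar: glass jar with steel lid, 56 mm diameter, 65 mm tall, on the cabinet's top at the back right; bystander; origin: centre of its underside

How it is judged:
By the outcome, as a careful person would: the job done as asked, in the order asked, and still so for the second after the job is handed in, with the robot touching nothing.
It also fails if it takes over 45 s, if anything falls off the work surface, if the arm or the gripper's body presses on something with over 40 N, if the wrist force passes 120 N, or if a joint passes its speed limit or range.

## Working session

There is one attempt and no reset: what is moved stays moved. The work goes in short steps, Python scripts to look and compute and a tool call to move; the robot and the scene stay as the last step left them, time stands still between calls to the robot, and variables do not carry over. Pictures are saved under pics/ and viewed, at most 11 in all, crops included, and the job is handed in when it is done.

Besides the shell and the picture viewer there is one more tool, called after "Request:" as name(argument=value, ...) on one line, values as JSON. send_rows: Moves the arm, as the interface text tells. Shifts and turns lie within -1 to 1; 1 stands for 500 mm of shift or 30 degrees of turn. Its arguments: {"type":"object","properties":{"motion":{"type":"array"},"grip_force":{"type":"number"}},"required":["motion"]}

```bash
mkdir -p pics; cat > h.py <<'E'
import numpy as np,cv2,pickle
from workcell import env
from scipy.spatial.transform import Rotation as R
def snap(n,tag):
    s=env.state(); d=env.grab_frame(n); d['s']=s
    cv2.imwrite(f'pics/{tag}.png',cv2.cvtColor(d['frame'],cv2.COLOR_RGB2BGR)); pickle.dump(d,open(f'pics/{tag}.pkl','wb')); return d
def cam(d):
    f=192/np.tan(np.radians(d['vertical_fov'])/2)
    K=np.array([[f,0,d['cx']],[0,f,d['cy']],[0,0,1.]]); Rm=cv2.Rodrigues(np.array(d['rvec'],float))[0]; return K,Rm,np.array(d['tvec'],float).ravel()
def ray(d,uv):
    K,Rm,t=cam(d); v=np.linalg.inv(K)@[uv[0],uv[1],1]; return -Rm.T@t, Rm.T@v
def atz(d,uv,z):
    o,v=ray(d,uv); return o+v*(z-o[2])/v[2]
def proj(d,P):
    K,Rm,t=cam(d); p=(K@(Rm@np.atleast_2d(P).T+t[:,None])).T; return p[:,:2]/p[:,2:]
E
python3 - <<'E'
from h import *
a=snap('scene','a')['frame'];b=snap('side','b')['frame'];w=snap('wrist','w')['frame']
im=np.zeros((600,800,3),np.uint8)
im[:300,:400]=cv2.resize(a,(400,300));im[:300,400:]=cv2.resize(b,(400,300));im[300:,:400]=cv2.resize(w,(400,300))
cv2.imwrite('pics/all.png',im[:,:,::-1]); print(env.state())
E
```

```text
{'time_s': 0.15, 'qpos': array([-7.39698342e+01,  1.83411662e+01,  8.96889935e+01, -2.71809701e-04,
        7.20425810e+01, -1.14683520e+00]), 'qvel': array([-0.09312019, -0.08145398, -0.26475764, -0.04124946, -0.07134242,
        0.02912387]), 'effort': array([ 1.66852751e-04, -4.12774694e+01, -2.32155240e+01,  7.27724447e-02,
        4.33453254e-02, -9.98913993e-05]), 'ee_pos': array([ 169.70159515, -549.00642323,  213.34326352]), 'ee_rot': array([-1.79927269e+02, -1.19747287e-03,  1.71770842e+01]), 'force': array([ 0.36270548,  0.48702104, -0.21876689]), 'torque': array([ 0.01484175,  0.01066802, -0.03576067]), 'gripper_force': 0.0, 'gripper_width': 91.27570662064223}
```

View pics/all.png

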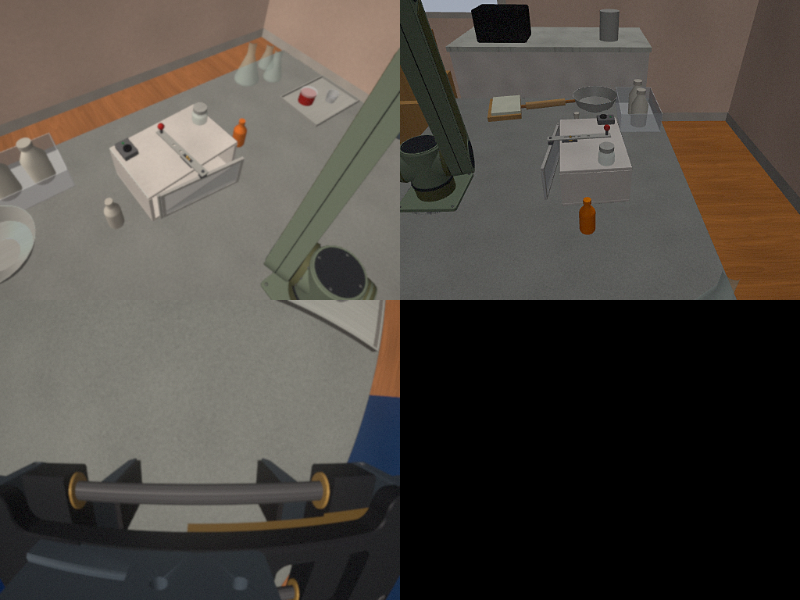

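Overview: the scene image shows the cabinet around (175,155), and the side image shows it around (590,160). I'll enlarge both.

```bash
python3 - <<'E'
import cv2
a=cv2.imread('pics/a.png')[125:285,130:330]; cv2.imwrite('pics/a4.png',cv2.resize(a,None,fx=3.75,fy=3.75,interpolation=cv2.INTER_CUBIC))
b=cv2.imread('pics/b.png')[135:265,170:320]; cv2.imwrite('pics/b4.png',cv2.resize(b,None,fx=4.6,fy=4.6,interpolation=cv2.INTER_CUBIC))
E
```

```text
(no output)
```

View pics/a4.png

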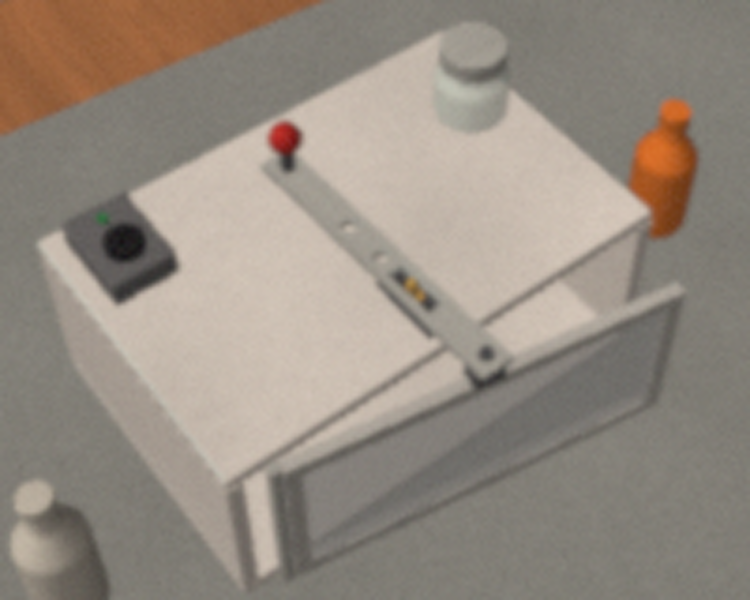

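View pics/b4.png

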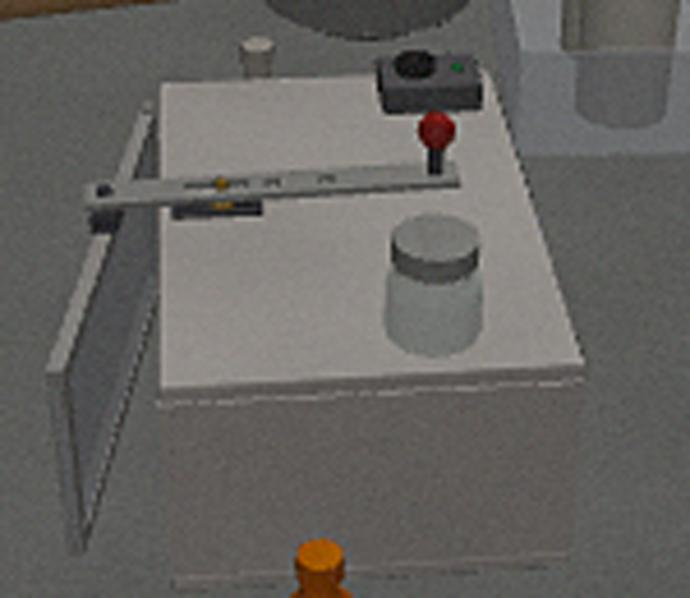

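Scene crop: top corners at (228,483), (40,243), (442,33) and (648,215), ball (285,138), pin about (414,288). Side crop: corners (162,85), (582,365) and (160,388), ball (437,131), pin tip (222,183). Next I'll fit the poses.

```bash
cat > fit.py <<'E'
from h import *
from scipy.optimize import least_squares
a=pickle.load(open('pics/a.pkl','rb'));b=pickle.load(open('pics/b.pkl','rb'))
A=lambda u,v:np.array([130+u/3.75-.37,125+v/3.75-.37]); B=lambda u,v:np.array([170+u/4.6-.4,135+v/4.6-.4])
C=np.array([[-120,180,160],[120,180,160],[120,-180,160],[-120,-180,160]])
ca=np.array([A(228,483),A(40,243),A(442,33),A(648,215)]); cb=np.array([B(162,85),B(582,365),B(160,388)])
def W(p,X): X=np.atleast_2d(X); return X@R.from_euler('z',p[2]).as_matrix().T+[p[0],p[1],0]
def res(p): return np.r_[(proj(a,W(p,C))-ca).ravel(),(proj(b,W(p,C[[0,2,3]]))-cb).ravel()]
x0=atz(a,ca.mean(0),160)
s=least_squares(res,[x0[0],x0[1],0.1]);p=s.x
print(p,np.degrees(p[2]),s.fun.round(1))
def tri(ua,ub):
    f=lambda X:np.r_[(proj(a,X)-ua).ravel(),(proj(b,X)-ub).ravel()]
    r=least_squares(f,[p[0],p[1],180]); return r.x,r.fun
toC=lambda X:R.from_euler('z',-p[2]).apply(np.array(X)-[p[0],p[1],0])
ball,e=tri(A(285,138),B(437,131));print('ball',ball,e.round(1),toC(ball))
pin,e=tri(A(414,287),B(222,182));print('pin',pin,e.round(1),toC(pin))
for n,z,u in (('jar',225,A(473,43)),('endhole',177,A(347,227)),('mid',177,A(380,258)),('pivot',180,A(487,353)),('sauce',130,A(676,112)),('white',140,A(34,495)),('tF',163,A(433,335))): 
    P=atz(a,u,z);print(n,P.round(1),toC(P).round(1))
for an in(.17,):
    H=np.array([-127,150,160]);pv=H+[-150*np.sin(an),-150*np.cos(an),12];print('pivot model C',pv,W(p,pv))
E
python3 fit.py
```

```text
[5.72853790e+02 9.69382211e+01 7.43627471e-02] 4.26067156456493 [-1.   0.7 -1.5 -0.4  0.3 -1.1  1.6 -0.9 -1.1 -0.4  0.9  0.2 -0.8  0.5]
ball [630.46106359 111.45123873 207.26081501] [-0.1 -0.1 -0.1  0.1] [ 58.52630148  10.19302092 207.26081501]
pin [492.99599012  96.29549468 178.91497007] [-0.4 -0.4 -0.6  0.4] [-79.68485301   5.2920237  178.91497007]
jar [623.2 -41.4 225. ] [  39.9 -141.7  225. ]
endhole [560.6 105.1 177. ] [-11.6   9.1 177. ]
mid [525.5 100.9 177. ] [-47.    7.4 177. ]
pivot [421.3  86.9 180. ] [-151.9    1.2  180. ]
sauce [ 554.6 -192.2  130. ] [ -39.7 -287.   130. ]
white [509.3 364.4 140. ] [-43.6 271.4 140. ]
tF [461.6 100.6 163. ] [-110.7   12.   163. ]
pivot model C [-152.37735236    2.16228496  172.        ] [[420.73690786  87.77377208 172.        ]]
```

```bash
cat > plan.py <<'E'
from h import *
import json
def rows(targets):
    """targets: list of (pos(3), Rot, nrows); start from measured pose; prints rounded rows"""
    s=env.state(); P=np.array(s['ee_pos']);Q=R.from_euler('xyz',s['ee_rot'],degrees=True); out=[]
    for p,q,n in targets:
        P0,Q0=P,Q
        for k in range(1,n+1):
            gp=P0+(np.array(p)-P0)*k/n; gq=Q0*R.from_rotvec((Q0.inv()*q).as_rotvec()*k/n)
            t=np.round(Q.inv().apply(gp-P)/500,3); r=np.round(np.degrees((Q.inv()*gq).as_rotvec())/30,3)
            out.append(dict(zip(('tx','ty','tz','rx','ry','rz'),map(float,np.r_[t,r]))))
            P=P+Q.apply(t*500);Q=Q*R.from_rotvec(np.radians(r*30))
    for i,o in enumerate(out): print(i,json.dumps({k:v for k,v in o.items() if v}))
    print(P,Q.as_euler('xyz',degrees=True))
down=lambda yaw,tilt=0:R.from_euler('z',yaw,degrees=True)*R.from_euler('y',-tilt)*R.from_euler('x',np.pi)
E
python3 -c "
from plan import *
q=down(17.18)
rows([((170,-549,300),q,2),((630.5,111.5,300),down(6.5),16)])"
```

```text
0 {"tz": -0.087, "rx": -0.001}
1 {"tx": 0.001, "tz": -0.086, "rx": -0.001}
2 {"tx": 0.079, "ty": -0.062, "rz": 0.022}
3 {"tx": 0.079, "ty": -0.063, "rz": 0.022}
4 {"tx": 0.078, "ty": -0.063, "rz": 0.023}
5 {"tx": 0.077, "ty": -0.065, "rz": 0.022}
6 {"tx": 0.076, "ty": -0.066, "rz": 0.022}
7 {"tx": 0.076, "ty": -0.066, "rz": 0.022}
8 {"tx": 0.075, "ty": -0.067, "rz": 0.023}
9 {"tx": 0.074, "ty": -0.068, "rz": 0.022}
10 {"tx": 0.073, "ty": -0.069, "rz": 0.022}
11 {"tx": 0.073, "ty": -0.07, "rz": 0.022}
12 {"tx": 0.071, "ty": -0.071, "rz": 0.023}
13 {"tx": 0.071, "ty": -0.071, "rz": 0.022}
14 {"tx": 0.07, "ty": -0.073, "rz": 0.022}
15 {"tx": 0.069, "ty": -0.073, "rz": 0.022}
16 {"tx": 0.068, "ty": -0.074, "rz": 0.023}
17 {"tx": 0.068, "ty": -0.074, "rz": 0.022}
[630.64838889 111.2849156  299.9664414 ] [-1.79987267e+02  1.18267508e-03  6.49708443e+00]
```

Request:
send_rows(motion=[{"tz": -0.087}, {"tz": -0.086}, {"tx": 0.079, "ty": -0.062, "rz": 0.022}, {"tx": 0.079, "ty": -0.063, "rz": 0.022}, {"tx": 0.078, "ty": -0.063, "rz": 0.022}, {"tx": 0.077, "ty": -0.065, "rz": 0.022}, {"tx": 0.076, "ty": -0.066, "rz": 0.022}, {"tx": 0.076, "ty": -0.066, "rz": 0.022}, {"tx": 0.075, "ty": -0.067, "rz": 0.022}, {"tx": 0.074, "ty": -0.068, "rz": 0.022}, {"tx": 0.073, "ty": -0.069, "rz": 0.022}, {"tx": 0.073, "ty": -0.07, "rz": 0.022}])

```text
invalid input at $.motion[0]: expected keys tx, ty, tz, rx, ry, rz, gripper
```

Request:
send_rows(motion=[{"tx": 0.071, "ty": -0.071, "rz": 0.022}, {"tx": 0.071, "ty": -0.071, "rz": 0.022}, {"tx": 0.07, "ty": -0.073, "rz": 0.022}, {"tx": 0.069, "ty": -0.073, "rz": 0.022}, {"tx": 0.068, "ty": -0.074, "rz": 0.022}, {"tx": 0.068, "ty": -0.074, "rz": 0.022}, {}, {}])

```text
invalid input at $.motion[0]: expected keys tx, ty, tz, rx, ry, rz, gripper
```

```bash
python3 -c "
from plan import *
d=snap('wrist','w2');print(d['s']['ee_pos'],d['s']['ee_rot'],d['s']['time_s'],d['s']['force']);print(np.round(d['T_tool_cam'],3),d['vertical_fov'],d['cx'],d['cy'])
cv2.imwrite('pics/w2b.png',cv2.resize(d['frame'][:,:,::-1],(768,576),interpolation=cv2.INTER_CUBIC))
"
```

```text
[ 169.70159515 -549.00642323  213.34326352] [-1.79927269e+02 -1.19747287e-03  1.71770842e+01] 0.15 [ 0.36270548  0.48702104 -0.21876689]
[[ 2.00000e-03 -9.73000e-01 -2.33000e-01  6.44350e+01]
 [ 1.00000e+00  1.00000e-03  1.00000e-03  3.07000e-01]
 [-0.00000e+00 -2.33000e-01  9.73000e-01 -1.70275e+02]
 [ 0.00000e+00  0.00000e+00  0.00000e+00  1.00000e+00]] 65.70646984690485 254.45659076700682 191.23268905614427
```

View pics/w2b.png

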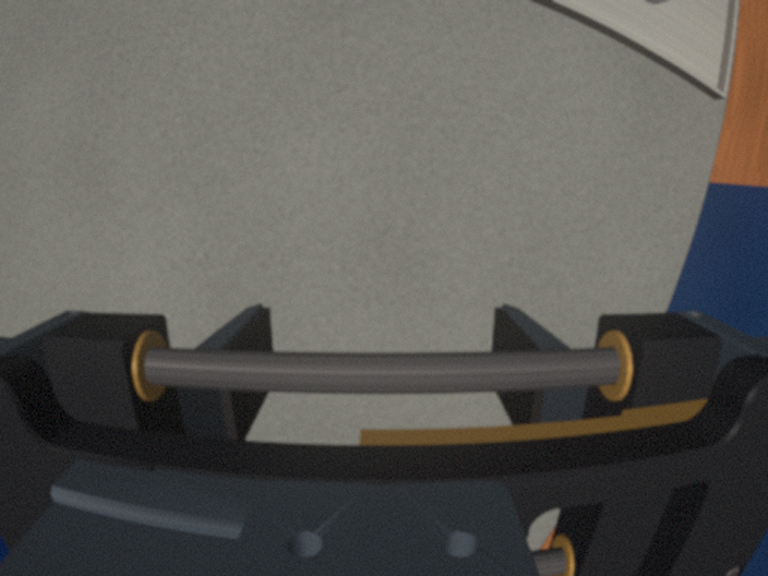

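The rows need all keys. Also, a yaw of 186.5° would point the wrist camera toward the pin, so I'm replanning with that.

```bash
sed -i "s/{k:v for k,v in o.items() if v}/dict(o,gripper=-1)/" plan.py
python3 -c "
from plan import *
rows([((170,-549,300),down(17.18),2),((630.5,111.5,300),down(186.5),20)])"
```

```text
0 {"tx": 0.0, "ty": -0.0, "tz": -0.087, "rx": -0.001, "ry": -0.0, "rz": -0.0, "gripper": -1}
1 {"tx": 0.001, "ty": -0.0, "tz": -0.086, "rx": -0.001, "ry": -0.0, "rz": -0.0, "gripper": -1}
2 {"tx": 0.063, "ty": -0.05, "tz": -0.0, "rx": 0.0, "ry": -0.0, "rz": -0.282, "gripper": -1}
3 {"tx": 0.07, "ty": -0.039, "tz": -0.0, "rx": 0.0, "ry": -0.0, "rz": -0.282, "gripper": -1}
4 {"tx": 0.076, "ty": -0.029, "tz": -0.0, "rx": 0.0, "ry": -0.0, "rz": -0.283, "gripper": -1}
5 {"tx": 0.078, "ty": -0.017, "tz": -0.0, "rx": 0.0, "ry": -0.0, "rz": -0.282, "gripper": -1}
6 {"tx": 0.081, "ty": -0.006, "tz": -0.0, "rx": 0.0, "ry": 0.0, "rz": -0.282, "gripper": -1}
7 {"tx": 0.08, "ty": 0.006, "tz": -0.0, "rx": 0.0, "ry": 0.0, "rz": -0.282, "gripper": -1}
8 {"tx": 0.078, "ty": 0.018, "tz": -0.0, "rx": 0.0, "ry": 0.0, "rz": -0.282, "gripper": -1}
9 {"tx": 0.075, "ty": 0.029, "tz": -0.0, "rx": 0.0, "ry": 0.0, "rz": -0.283, "gripper": -1}
10 {"tx": 0.07, "ty": 0.04, "tz": -0.0, "rx": 0.0, "ry": 0.0, "rz": -0.282, "gripper": -1}
11 {"tx": 0.063, "ty": 0.05, "tz": -0.0, "rx": 0.0, "ry": 0.0, "rz": -0.282, "g
[... 334 characters left out ...]
"rx": 0.0, "ry": 0.0, "rz": -0.282, "gripper": -1}
16 {"tx": 0.013, "ty": 0.08, "tz": -0.0, "rx": 0.0, "ry": 0.0, "rz": -0.282, "gripper": -1}
17 {"tx": 0.002, "ty": 0.08, "tz": -0.0, "rx": 0.0, "ry": 0.0, "rz": -0.282, "gripper": -1}
18 {"tx": -0.011, "ty": 0.08, "tz": -0.0, "rx": 0.0, "ry": 0.0, "rz": -0.282, "gripper": -1}
19 {"tx": -0.022, "ty": 0.078, "tz": -0.0, "rx": 0.0, "ry": 0.0, "rz": -0.283, "gripper": -1}
20 {"tx": -0.033, "ty": 0.073, "tz": -0.0, "rx": 0.0, "ry": 0.0, "rz": -0.282, "gripper": -1}
21 {"tx": -0.044, "ty": 0.067, "tz": -0.0, "rx": 0.0, "ry": 0.0, "rz": -0.282, "gripper": -1}
[630.47361937 111.27855714 299.98389184] [ 1.79998783e+02  3.02320413e-03 -1.73503033e+02]
```

Request:
send_rows(motion=[{"tx": 0, "ty": 0, "tz": -0.087, "rx": 0, "ry": 0, "rz": 0, "gripper": -1}, {"tx": 0, "ty": 0, "tz": -0.086, "rx": -0.002, "ry": 0, "rz": 0, "gripper": -1}, {"tx": 0.063, "ty": -0.05, "tz": 0, "rx": 0, "ry": 0, "rz": -0.282, "gripper": -1}, {"tx": 0.07, "ty": -0.039, "tz": 0, "rx": 0, "ry": 0, "rz": -0.282, "gripper": -1}, {"tx": 0.076, "ty": -0.029, "tz": 0, "rx": 0, "ry": 0, "rz": -0.283, "gripper": -1}, {"tx": 0.078, "ty": -0.017, "tz": 0, "rx": 0, "ry": 0, "rz": -0.282, "gripper": -1}, {"tx": 0.081, "ty": -0.006, "tz": 0, "rx": 0, "ry": 0, "rz": -0.282, "gripper": -1}, {"tx": 0.08, "ty": 0.006, "tz": 0, "rx": 0, "ry": 0, "rz": -0.282, "gripper": -1}, {"tx": 0.078, "ty": 0.018, "tz": 0, "rx": 0, "ry": 0, "rz": -0.282, "gripper": -1}, {"tx": 0.075, "ty": 0.029, "tz": 0, "rx": 0, "ry": 0, "rz": -0.283, "gripper": -1}, {"tx": 0.07, "ty": 0.04, "tz": 0, "rx": 0, "ry": 0, "rz": -0.282, "gripper": -1}, {"tx": 0.063, "ty": 0.05, "tz": 0, "rx": 0, "ry": 0, "rz": -0.282, "gripper": -1}])

```text
time_s: 1.7
ee_pos: [400.5, -218.1, 300.1]
ee_rot: [180.0, 0.1, 102.1]
force: [0.3, 0.0, -0.7]
gripper_width: 91.3
gripper_force: 0.0
```

Request:
send_rows(motion=[{"tx": 0.056, "ty": 0.059, "tz": 0, "rx": 0, "ry": 0, "rz": -0.282, "gripper": -1}, {"tx": 0.046, "ty": 0.066, "tz": 0, "rx": 0, "ry": 0, "rz": -0.282, "gripper": -1}, {"tx": 0.035, "ty": 0.072, "tz": 0, "rx": 0, "ry": 0, "rz": -0.283, "gripper": -1}, {"tx": 0.025, "ty": 0.076, "tz": 0, "rx": 0, "ry": 0, "rz": -0.282, "gripper": -1}, {"tx": 0.013, "ty": 0.08, "tz": 0, "rx": 0, "ry": 0, "rz": -0.282, "gripper": -1}, {"tx": 0.002, "ty": 0.08, "tz": 0, "rx": 0, "ry": 0, "rz": -0.282, "gripper": -1}, {"tx": -0.011, "ty": 0.08, "tz": 0, "rx": 0, "ry": 0, "rz": -0.282, "gripper": -1}, {"tx": -0.022, "ty": 0.078, "tz": 0, "rx": 0, "ry": 0, "rz": -0.283, "gripper": -1}, {"tx": -0.033, "ty": 0.073, "tz": 0, "rx": 0, "ry": 0, "rz": -0.282, "gripper": -1}, {"tx": -0.044, "ty": 0.067, "tz": 0, "rx": 0, "ry": 0, "rz": -0.282, "gripper": -1}, {"tx": 0, "ty": 0, "tz": 0, "rx": 0, "ry": 0, "rz": 0, "gripper": -1}, {"tx": 0, "ty": 0, "tz": 0, "rx": 0, "ry": 0, "rz": 0, "gripper": -1}])

```text
time_s: 3.2
ee_pos: [629.6, 110.4, 299.5]
ee_rot: [-179.9, -0.1, -173.6]
force: [-1.2, 0.3, 0.2]
gripper_width: 91.6
gripper_force: 0.0
```

```bash
python3 -c "
from plan import *
d=snap('wrist','w3');print(d['s']['ee_pos'],d['s']['ee_rot'],d['s']['time_s'],d['s']['force'])
cv2.imwrite('pics/w3b.png',cv2.resize(d['frame'][:,:,::-1],(768,576),interpolation=cv2.INTER_CUBIC))
"
```

```text
[629.60638618 110.44069739 299.52314914] [-1.79899300e+02 -5.93327558e-02 -1.73558853e+02] 3.2 [-1.18419794  0.25254899  0.17983347]
```

View pics/w3b.png

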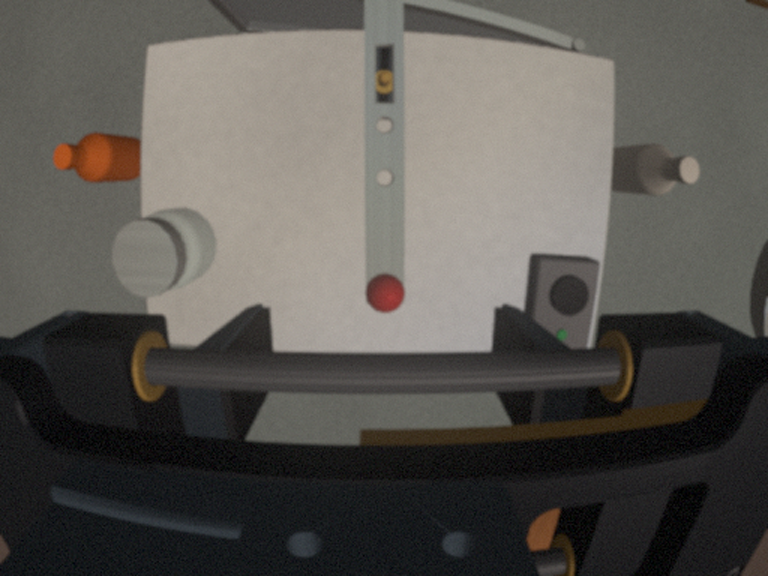

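The wrist view shows the bar centred. Ball (385,293), end hole (385,177), mid hole (385,125) and pin tip about (385,80). I'll compute positions from this calibrated view.

```bash
cat >> h.py <<'E'
def wray(d,uv):
    f=192/np.tan(np.radians(d['vertical_fov'])/2); x=(uv[0]-d['cx'])/f; y=(uv[1]-d['cy'])/f; th=np.hypot(x,y)
    v=np.array([x/th*np.sin(th),y/th*np.sin(th),np.cos(th)]); T=np.array(d['T_tool_cam']); s=d['s']; Q=R.from_euler('xyz',s['ee_rot'],degrees=True)
    return Q.apply(T[:3,3])+s['ee_pos'], Q.apply(T[:3,:3]@v)
def watz(d,uv,z):
    o,v=wray(d,uv); return o+v*(z-o[2])/v[2]
E
python3 - <<'E'
from plan import *
d=pickle.load(open('pics/w3.pkl','rb'))
Wp=lambda u,v,z:watz(d,((u+.5)/1.5-.5,(v+.5)/1.5-.5),z)
for n,u,v,z in (('ball',385,293,207),('end',385,177,177),('mid',385,125,177),('pin',385,79.5,181),('slotfar',385,46,177),('slotnear',385,102,177),('cornR',613,61,160),('cornL',148,46,160)): print(n,Wp(u,v,z).round(1))
rows([((630.5,111.5,188),down(186.5),4)])
cv2.imwrite('pics/w3c.png',cv2.resize(cv2.imread('pics/w3.png')[10:140,225:290],None,fx=4.5,fy=4.5,interpolation=cv2.INTER_CUBIC))
E
```

```text
ball [630.2 111.8 207. ]
end [560.6 103.9 177. ]
mid [526.5  99.9 177. ]
pin [496.7  96.5 181. ]
slotfar [472.3  93.8 177. ]
slotnear [511.1  98.2 177. ]
cornR [442.6 264.9 160. ]
cornL [469.6 -89.1 160. ]
0 {"tx": -0.001, "ty": 0.001, "tz": 0.056, "rx": -0.001, "ry": -0.0, "rz": -0.001, "gripper": -1}
1 {"tx": -0.0, "ty": 0.0, "tz": 0.056, "rx": -0.001, "ry": -0.0, "rz": -0.0, "gripper": -1}
2 {"tx": -0.001, "ty": 0.001, "tz": 0.056, "rx": -0.0, "ry": -0.001, "rz": -0.001, "gripper": -1}
3 {"tx": -0.0, "ty": 0.001, "tz": 0.056, "rx": -0.001, "ry": 0.0, "rz": -0.001, "gripper": -1}
[630.30558135 111.58891286 187.88813235] [-1.79997347e+02  2.11002980e-03 -1.73489279e+02]
```

View pics/w3c.png

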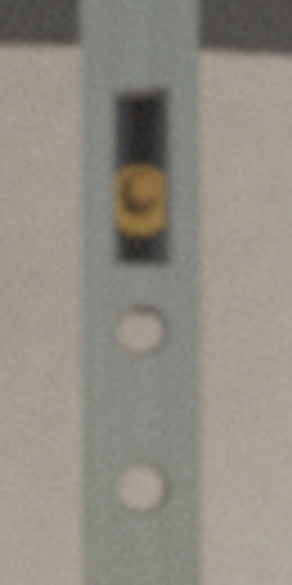

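The enlarged crop shows the slot from rows 92 to 262. The pin's tip is about (147,184) on a wider brass collar, so it is slightly further out than my first reading. Now descend on the ball and close.

```bash
python3 - <<'E'
from plan import *
d=pickle.load(open('pics/w3.pkl','rb'))
for n,u,v,z in (('pin',147,184,181),('slotfar',141,92,177),('slotnear',141,262,177),('end',142,489,177),('mid',140,331,177)): print(n,watz(d,(225+(u+.5)/4.5-.5,10+(v+.5)/4.5-.5),z).round(1))
E
```

```text
pin [494.2  97.  181. ]
slotfar [471.9  93.2 177. ]
slotnear [511.2  97.7 177. ]
end [561.1 103.6 177. ]
mid [526.6  99.2 177. ]
```

Request:
send_rows(motion=[{"tx": -0.002, "ty": 0.002, "tz": 0.056, "rx": 0, "ry": 0, "rz": 0, "gripper": -1}, {"tx": 0, "ty": 0, "tz": 0.056, "rx": 0, "ry": 0, "rz": 0, "gripper": -1}, {"tx": 0, "ty": 0, "tz": 0.056, "rx": 0, "ry": 0, "rz": 0, "gripper": -1}, {"tx": 0, "ty": 0, "tz": 0.056, "rx": 0, "ry": 0, "rz": 0, "gripper": -1}, {"tx": 0, "ty": 0, "tz": 0, "rx": 0, "ry": 0, "rz": 0, "gripper": -0.3}, {"tx": 0, "ty": 0, "tz": 0, "rx": 0, "ry": 0, "rz": 0, "gripper": 0.2}, {"tx": 0, "ty": 0, "tz": 0, "rx": 0, "ry": 0, "rz": 0, "gripper": 0.3}, {"tx": 0, "ty": 0, "tz": 0, "rx": 0, "ry": 0, "rz": 0, "gripper": 0.3}], grip_force=12)

```text
time_s: 4.25
ee_pos: [631.4, 111.9, 189.0]
ee_rot: [-179.9, 0.1, -173.5]
force: [1.0, 0.3, -0.4]
gripper_width: 53.8
gripper_force: 0.0
```

Request:
send_rows(motion=[{"tx": 0, "ty": 0, "tz": 0, "rx": 0, "ry": 0, "rz": 0, "gripper": 0.4}, {"tx": 0, "ty": 0, "tz": 0, "rx": 0, "ry": 0, "rz": 0, "gripper": 0.7}, {"tx": 0, "ty": 0, "tz": 0, "rx": 0, "ry": 0, "rz": 0, "gripper": 1}, {"tx": 0, "ty": 0, "tz": 0, "rx": 0, "ry": 0, "rz": 0, "gripper": 1}, {"tx": 0, "ty": 0, "tz": 0, "rx": 0, "ry": 0, "rz": 0, "gripper": 1}, {"tx": 0, "ty": 0, "tz": 0, "rx": 0, "ry": 0, "rz": 0, "gripper": 1}], grip_force=15)

```text
time_s: 5.0
ee_pos: [631.0, 111.9, 187.9]
ee_rot: [-179.9, 0.0, -173.5]
force: [-0.7, 0.3, -0.5]
gripper_width: 22.8
gripper_force: 15.0
```

```bash
cat > stay.py <<'E'
from plan import *
import sys
from fit import p,W,toC
pinC=toC([494.0,96.8,0]); pinC[1]=(pinC[1]+5)/2
H=np.array([-127,150,172.])
def pose(piv,yaw,tilt):  # cabinet pivot, bar yaw (rad, cabinet), tilt up -> TCP pose
    S=R.from_euler('z',p[2]+yaw)*R.from_euler('y',-tilt); Q=S*R.from_euler('z',np.pi)*R.from_euler('x',np.pi)
    ball=W(p,piv)[0]+S.apply([210,0,35]); return ball+Q.apply([0,0,19.]),Q
piv=lambda a:H+[-150*np.sin(a),-150*np.cos(a),0]
from scipy.optimize import brentq
af=brentq(lambda a:np.linalg.norm((pinC-piv(a))[:2])-140,.4,.9)
def yawto(a): v=pinC-piv(a); return np.arctan2(v[1],v[0])
E
sed -i "s/,gripper=-1/,gripper=1/" plan.py
python3 - <<'E'
from stay import *
s=env.state(); print('pinC',pinC,'af',af,yawto(af))
y0=np.arctan2(*(toC([630.4,111.6,0])-piv(.17))[[1,0]])
P0,Q0=pose(piv(.17),y0,0); print('model grasp',P0,np.degrees(y0),'meas',s['ee_pos'],s['ee_rot'],s['force'],s['gripper_width'])
off=0*P0
t=.26; tg=[(*pose(piv(.17),y0,t*k/4),2) for k in range(1,5)]
rows(tg)
E
```

```text
[5.72853790e+02 9.69382211e+01 7.43627471e-02] 4.26067156456493 [-1.   0.7 -1.5 -0.4  0.3 -1.1  1.6 -0.9 -1.1 -0.4  0.9  0.2 -0.8  0.5]
ball [630.46106359 111.45123873 207.26081501] [-0.1 -0.1 -0.1  0.1] [ 58.52630148  10.19302092 207.26081501]
pin [492.99599012  96.29549468 178.91497007] [-0.4 -0.4 -0.6  0.4] [-79.68485301   5.2920237  178.91497007]
jar [623.2 -41.4 225. ] [  39.9 -141.7  225. ]
endhole [560.6 105.1 177. ] [-11.6   9.1 177. ]
mid [525.5 100.9 177. ] [-47.    7.4 177. ]
pivot [421.3  86.9 180. ] [-151.9    1.2  180. ]
sauce [ 554.6 -192.2  130. ] [ -39.7 -287.   130. ]
white [509.3 364.4 140. ] [-43.6 271.4 140. ]
tF [461.6 100.6 163. ] [-110.7   12.   163. ]
pivot model C [-152.37735236    2.16228496  172.        ] [[420.73690786  87.77377208 172.        ]]
pinC [-78.64613602   5.3602713    0.        ] af 0.6395395763143187 -0.1743399136850416
model grasp [629.3939135  111.48566778 188.        ] 2.2226386102277984 meas [630.95183856 111.91408769 187.90228582] [-1.79938689e+02  9.89325802e-03 -1.73504588e+02] [-0.6747556   0.29628424 -0.54198195] 22.829147478302914
0 {"tx": 0.003, "ty": -0.0, "tz": -0.014, "rx": -0.001, "ry": -0.062, "rz": 0.0, "gripper": 1}
1 {"tx": 0.003, "ty": -0.001, "tz": -0.014, "rx": -0.001, "ry": -0.062, "rz": 0.0, "gripper": 1}
2 {"tx": 0.001, "ty": 0.0, "tz": -0.013, "rx": 0.0, "ry": -0.062, "rz": 0.0, "gripper": 1}
3 {"tx": 0.001, "ty": 0.0, "tz": -0.014, "rx": 0.0, "ry": -0.062, "rz": 0.0, "gripper": 1}
4 {"tx": 0.002, "ty": 0.0, "tz": -0.013, "rx": 0.0, "ry": -0.062, "rz": 0.0, "gripper": 1}
5 {"tx": 0.001, "ty": 0.0, "tz": -0.014, "rx": 0.0, "ry": -0.062, "rz": 0.0, "gripper": 1}
6 {"tx": 0.001, "ty": 0.0, "tz": -0.014, "rx": 0.0, "ry": -0.062, "rz": 0.0, "gripper": 1}
7 {"tx": 0.001, "ty": 0.0, "tz": -0.013, "rx": 0.0, "ry": -0.062, "rz": 0.0, "gripper": 1}
[618.49844494 110.00494783 241.35416801] [-179.99859962   14.88989253 -173.50228164]
```

Request:
send_rows(motion=[{"tx": 0.002, "ty": 0, "tz": -0.014, "rx": 0, "ry": -0.062, "rz": 0, "gripper": 1}, {"tx": 0.002, "ty": 0, "tz": -0.014, "rx": 0, "ry": -0.062, "rz": 0, "gripper": 1}, {"tx": 0.001, "ty": 0, "tz": -0.013, "rx": 0, "ry": -0.062, "rz": 0, "gripper": 1}, {"tx": 0.001, "ty": 0, "tz": -0.014, "rx": 0, "ry": -0.062, "rz": 0, "gripper": 1}, {"tx": 0.002, "ty": 0, "tz": -0.013, "rx": 0, "ry": -0.062, "rz": 0, "gripper": 1}, {"tx": 0.001, "ty": 0, "tz": -0.014, "rx": 0, "ry": -0.062, "rz": 0, "gripper": 1}, {"tx": 0.001, "ty": 0, "tz": -0.014, "rx": 0, "ry": -0.062, "rz": 0, "gripper": 1}, {"tx": 0.001, "ty": 0, "tz": -0.013, "rx": 0, "ry": -0.062, "rz": 0, "gripper": 1}, {"tx": 0, "ty": 0, "tz": 0, "rx": 0, "ry": 0, "rz": 0, "gripper": 1}, {"tx": 0, "ty": 0, "tz": 0, "rx": 0, "ry": 0, "rz": 0, "gripper": 1}], grip_force=15)

```text
time_s: 6.25
ee_pos: [619.1, 110.6, 241.0]
ee_rot: [-179.9, 14.8, -173.5]
force: [-0.9, 0.5, -1.5]
gripper_width: 22.8
gripper_force: 15.0
```

```bash
sed -i 's/^\(print\|ball,e\|pin,e\)/#\1/; /^for /,$d' fit.py; python3 - <<'E'
from stay import *
s=env.state(); print(s['force'],s['gripper_force'],s['gripper_width'],s['time_s'])
y0=np.arctan2(*(toC([630.4,111.6,0])-piv(.17))[[1,0]])
P0,_=pose(piv(.17),y0,.26); print(P0,s['ee_pos'],s['ee_rot'])
N=16
tg=[(*pose(piv(.17+(af-.17)*k/N),y0+(yawto(af)-y0)*k/N,.26),1) for k in range(1,N+1)]
rows(tg)
d=snap('wrist','w4');e=snap('side','b2')
im=np.zeros((384,800,3),np.uint8); im[:,:400]=cv2.resize(d['frame'],(400,300))[np.r_[0:300,[0]*84]]; im[:,400:]=cv2.resize(e['frame'][140:260,190:315],(400,384))
cv2.imwrite('pics/c2.png',im[:,:,::-1])
E
```

```text
[-0.86134089  0.54555362 -1.54896857] 14.999906569719315 22.805352118101503 6.25
[618.2939635  110.22426342 241.44915555] [619.06471732 110.59033436 240.97236316] [-179.93268873   14.82112751 -173.48621255]
0 {"tx": 0.01, "ty": -0.004, "tz": -0.004, "rx": 0.005, "ry": -0.003, "rz": 0.026, "gripper": 1}
1 {"tx": 0.008, "ty": -0.003, "tz": -0.002, "rx": 0.006, "ry": 0.0, "rz": 0.024, "gripper": 1}
2 {"tx": 0.008, "ty": -0.003, "tz": -0.002, "rx": 0.007, "ry": 0.0, "rz": 0.025, "gripper": 1}
3 {"tx": 0.008, "ty": -0.003, "tz": -0.002, "rx": 0.006, "ry": 0.0, "rz": 0.024, "gripper": 1}
4 {"tx": 0.009, "ty": -0.003, "tz": -0.002, "rx": 0.007, "ry": 0.0, "rz": 0.025, "gripper": 1}
5 {"tx": 0.008, "ty": -0.003, "tz": -0.002, "rx": 0.006, "ry": 0.0, "rz": 0.024, "gripper": 1}
6 {"tx": 0.008, "ty": -0.002, "tz": -0.003, "rx": 0.007, "ry": 0.0, "rz": 0.025, "gripper": 1}
7 {"tx": 0.008, "ty": -0.003, "tz": -0.002, "rx": 0.006, "ry": 0.0, "rz": 0.025, "gripper": 1}
8 {"tx": 0.008, "ty": -0.002, "tz": -0.002, "rx": 0.007, "ry": 0.0, "rz": 0.024, "gripper": 1}
9 {"tx": 0.008, "ty": -0.002, "tz": -0.002, "rx": 0.006, "ry": 0.0, "rz": 0.025, "gripper": 1}
10 {"tx": 0.008, "ty": -0.002, "tz": -0.002, "rx": 0.007, "ry": 0.0, "rz": 0.024, "gripper": 1}
11 {"tx": 0.008, "ty": -0.002, "tz": -0.002, "rx": 0.007, "ry": 0.0, "rz": 0.025, "gripper": 1}
12 {"tx": 0.008, "ty": -0.002, "tz": -0.002, "rx": 0.006, "ry": 0.0, "rz": 0.025, "gripper": 1}
13 {"tx": 0.007, "ty": -0.001, "tz": -0.002, "rx": 0.007, "ry": 0.0, "rz": 0.024, "gripper": 1}
14 {"tx": 0.008, "ty": -0.002, "tz": -0.002, "rx": 0.006, "ry": 0.0, "rz": 0.025, "gripper": 1}
15 {"tx": 0.008, "ty": -0.001, "tz": -0.003, "rx": 0.007, "ry": 0.0, "rz": 0.024, "gripper": 1}
[552.35214266  90.57098204 241.65095847] [-179.98966883   14.9118201   174.28208927]
```

View pics/c2.png

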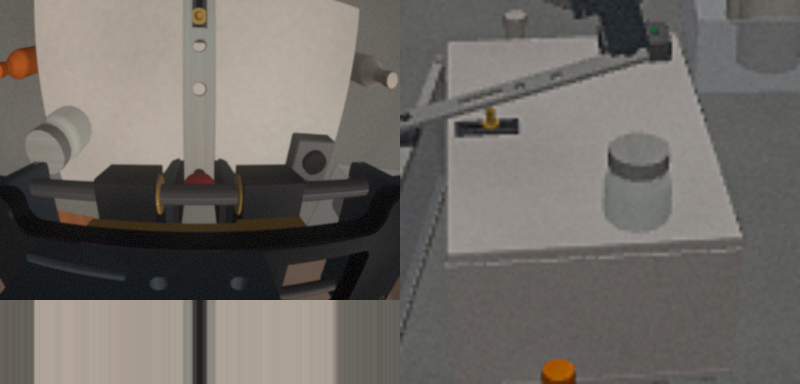

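The stay is lifted clear of the pin (pin tip at (490,112), bar above it). Now swing the door.

Request:
send_rows(motion=[{"tx": 0.008, "ty": -0.003, "tz": -0.003, "rx": 0.006, "ry": 0, "rz": 0.025, "gripper": 1}, {"tx": 0.008, "ty": -0.003, "tz": -0.002, "rx": 0.006, "ry": 0, "rz": 0.024, "gripper": 1}, {"tx": 0.008, "ty": -0.003, "tz": -0.002, "rx": 0.007, "ry": 0, "rz": 0.025, "gripper": 1}, {"tx": 0.008, "ty": -0.003, "tz": -0.002, "rx": 0.006, "ry": 0, "rz": 0.024, "gripper": 1}, {"tx": 0.009, "ty": -0.003, "tz": -0.002, "rx": 0.007, "ry": 0, "rz": 0.025, "gripper": 1}, {"tx": 0.008, "ty": -0.003, "tz": -0.002, "rx": 0.006, "ry": 0, "rz": 0.024, "gripper": 1}, {"tx": 0.008, "ty": -0.002, "tz": -0.003, "rx": 0.007, "ry": 0, "rz": 0.025, "gripper": 1}, {"tx": 0.008, "ty": -0.003, "tz": -0.002, "rx": 0.006, "ry": 0, "rz": 0.025, "gripper": 1}], grip_force=15)

```text
time_s: 7.35
ee_pos: [586.4, 96.9, 241.8]
ee_rot: [-180.0, 14.9, -179.7]
force: [1.9, -0.2, -0.2]
gripper_width: 22.6
gripper_force: 15.0
```

Request:
send_rows(motion=[{"tx": 0.008, "ty": -0.002, "tz": -0.002, "rx": 0.007, "ry": 0, "rz": 0.024, "gripper": 1}, {"tx": 0.008, "ty": -0.002, "tz": -0.002, "rx": 0.006, "ry": 0, "rz": 0.025, "gripper": 1}, {"tx": 0.008, "ty": -0.002, "tz": -0.002, "rx": 0.007, "ry": 0, "rz": 0.024, "gripper": 1}, {"tx": 0.008, "ty": -0.002, "tz": -0.002, "rx": 0.007, "ry": 0, "rz": 0.025, "gripper": 1}, {"tx": 0.008, "ty": -0.002, "tz": -0.002, "rx": 0.006, "ry": 0, "rz": 0.025, "gripper": 1}, {"tx": 0.007, "ty": -0.001, "tz": -0.002, "rx": 0.007, "ry": 0, "rz": 0.024, "gripper": 1}, {"tx": 0.008, "ty": -0.002, "tz": -0.002, "rx": 0.006, "ry": 0, "rz": 0.025, "gripper": 1}, {"tx": 0.008, "ty": -0.001, "tz": -0.003, "rx": 0.007, "ry": 0, "rz": 0.024, "gripper": 1}, {"tx": 0, "ty": 0, "tz": 0, "rx": 0, "ry": 0, "rz": 0, "gripper": 1}, {"tx": 0, "ty": 0, "tz": 0, "rx": 0, "ry": 0, "rz": 0, "gripper": 1}])

```text
time_s: 8.6
ee_pos: [553.1, 91.3, 241.4]
ee_rot: [-179.9, 14.8, 174.3]
force: [-1.4, -0.6, -0.6]
gripper_width: 22.5
gripper_force: 15.0
```

```bash
python3 - <<'E'
from stay import *
s=env.state(); print(pose(piv(af),yawto(af),.26)[0])
# lower to tilt .12 (underside at end hole 17 above level; pin tip 10)
rows([(*pose(piv(af),yawto(af),.26-.03*k),1) for k in range(1,5)])
d=snap('wrist','w5')['frame'];e=snap('side','b3')['frame'];a=snap('scene','a3')['frame']
im=np.zeros((600,800,3),np.uint8); im[:300,:400]=cv2.resize(d,(400,300)); im[:300,400:]=cv2.resize(e[140:245,165:305],(400,300));im[300:,400:]=cv2.resize(a[130:250,150:310],(400,300));im[300:,:400]=cv2.resize(d[0:150,155:355],(400,300))
cv2.imwrite('pics/c3.png',im[:,:,::-1])
E
```

```text
[552.56160875  90.56900011 241.44915555]
0 {"tx": 0.0, "ty": -0.001, "tz": 0.012, "rx": -0.002, "ry": 0.054, "rz": 0.001, "gripper": 1}
1 {"tx": -0.001, "ty": -0.0, "tz": 0.013, "rx": 0.0, "ry": 0.057, "rz": 0.0, "gripper": 1}
2 {"tx": -0.0, "ty": -0.0, "tz": 0.012, "rx": 0.0, "ry": 0.058, "rz": 0.0, "gripper": 1}
3 {"tx": -0.001, "ty": -0.0, "tz": 0.013, "rx": 0.0, "ry": 0.057, "rz": 0.0, "gripper": 1}
[559.30477154  90.12986121 217.14757172] [179.99558785   8.02057838 174.28593175]
```

View pics/c3.png

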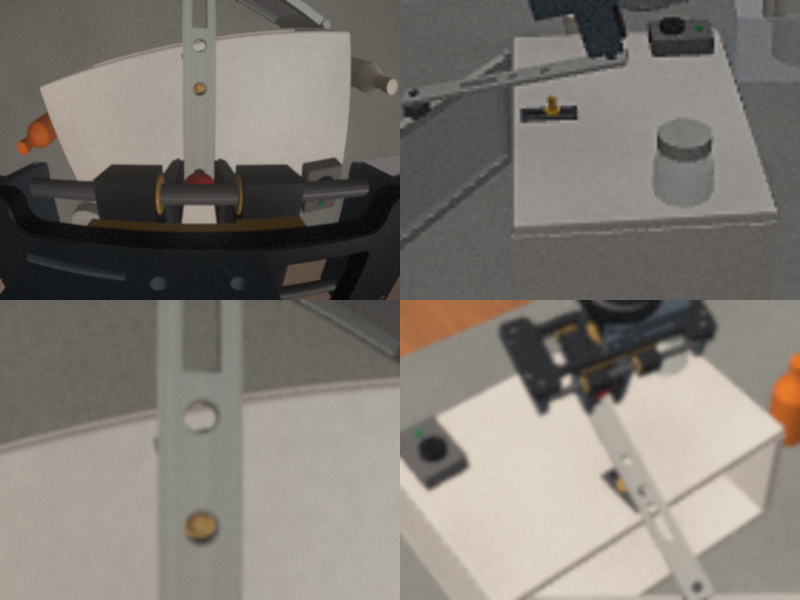

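The pin is visible through the end hole (lower-left panel, (201,525)), and the alignment looks near. Lower part way, staying above the pin tip, and look again.

Request:
send_rows(motion=[{"tx": 0, "ty": 0, "tz": 0.012, "rx": 0, "ry": 0.057, "rz": 0, "gripper": 1}, {"tx": -0.001, "ty": 0, "tz": 0.013, "rx": 0, "ry": 0.057, "rz": 0, "gripper": 1}, {"tx": 0, "ty": 0, "tz": 0.012, "rx": 0, "ry": 0.058, "rz": 0, "gripper": 1}, {"tx": -0.001, "ty": 0, "tz": 0.013, "rx": 0, "ry": 0.057, "rz": 0, "gripper": 1}, {"tx": 0, "ty": 0, "tz": 0, "rx": 0, "ry": 0, "rz": 0, "gripper": 1}, {"tx": 0, "ty": 0, "tz": 0, "rx": 0, "ry": 0, "rz": 0, "gripper": 1}])

```text
time_s: 9.5
ee_pos: [560.4, 90.5, 217.8]
ee_rot: [-180.0, 8.1, 174.3]
force: [0.1, 0.7, 0.2]
gripper_width: 22.5
gripper_force: 15.0
```

```bash
python3 - <<'E'
from stay import *
d=snap('wrist','w6');s=d['s']
print(s['ee_pos'],s['ee_rot'],s['force'],'model',pose(piv(af),yawto(af),.14)[0],W(p,[*pinC[:2],182]))
e=snap('side','b4')['frame']
im=np.zeros((600,800,3),np.uint8); f=d['frame']
im[:,:400]=cv2.resize(f[25:145,215:295],(400,600),interpolation=cv2.INTER_CUBIC); im[:300,400:]=cv2.resize(e[140:245,165:305],(400,300))
cv2.imwrite('pics/c4.png',im[:,:,::-1])
E
```

```text
[560.44476753  90.51981995 217.78151769] [-179.95178624    8.07904021  174.30720606] [0.11428332 0.69110431 0.17272467] model [559.41129559  89.88189701 217.14751001] [[494.02676608  96.44072435 182.        ]]
```

View pics/c4.png

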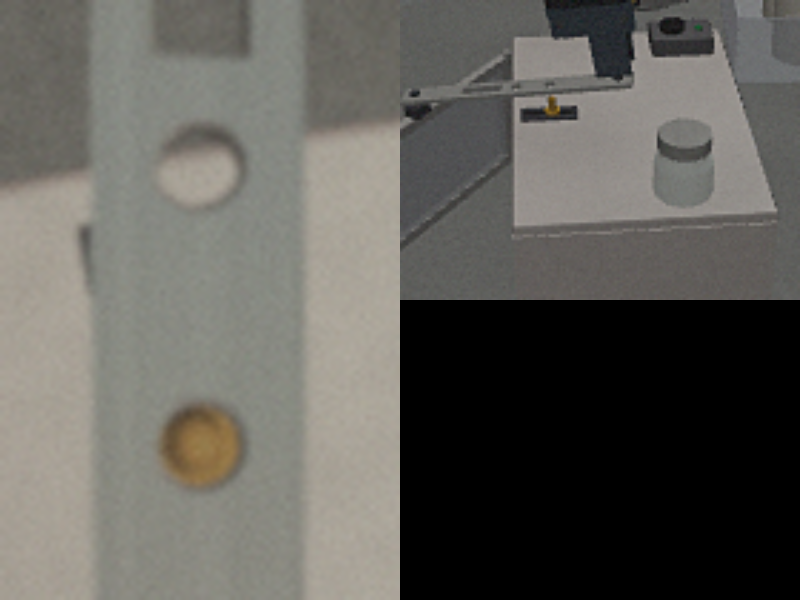

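```bash
python3 - <<'E'
from stay import *
d=pickle.load(open('pics/w6.pkl','rb'))
px=lambda u,v:(215+(u+.5)/5-.5,25+(v+.5)/5-.5)
f=cv2.cvtColor(d['frame'],cv2.COLOR_RGB2GRAY).astype(int)
print(f[103:124,246:266])
t=.141
print('hole top meas',watz(d,px(201,445),172+140*np.sin(t)+5*np.cos(t)),'mid',watz(d,px(200,166),172+105*np.sin(t)+5*np.cos(t)))
pt=watz(d,px(201,443),182);print('pin tip',pt,toC(pt))
# stay axis from measured tool pose
s=d['s'];Q=R.from_euler('xyz',s['ee_rot'],degrees=True);S=Q*R.from_euler('x',np.pi)*R.from_euler('z',np.pi)
ball=s['ee_pos']-Q.apply([0,0,19]);pv=ball-S.apply([210,0,35]);print('pivot est',pv,'model',W(p,piv(af)),'tilt',-S.as_euler('zyx')[1])
print('hole top by tool',pv+S.apply([140,0,5]))
yw=S.as_euler('zyx')[0];print('landing by tool',pv+140*np.array([np.cos(yw),np.sin(yw),0]))
E
```

```text
[[136 139 137 142 136 135 134 134 137 137 138 135 137 137 136 137 137 135
  133 138]
 [138 137 134 137 132 131 129 128 126 129 128 129 130 136 134 139 133 134
  137 137]
 [139 134 136 134 130 124 120 115 114 112 118 115 120 125 129 132 136 133
  137 137]
 [134 134 139 129 123 110  99  96  97  98 107 106 105 112 119 122 128 136
  131 135]
 [140 137 129 119  99  90  76  82  82  85  94 102 105 108 110 118 122 134
  136 135]
 [139 132 121  99  82  80  76  83  91  88  86  95 106 112 111 104 115 127
  133 138]
 [134 129 107  87  81  81  92  96  99  98  95  97 105 118 117 106 106 119
  131 139]
 [131 118  94  80  84  91 100 105 112 114 111 105 104 113 116 112 108 110
  126 135]
 [130 116  89  84  89  98 109 113 115 118 116 114 111 118 117 114 103 107
  121 133]
 [128 108  90  84  92 104 112 118 124 122 122 119 117 115 118 117 103 103
  120 135]
 [121 107  91  85  92 106 115 123 123 124 125 119 122 117 122 119 106 102
  113 131]
 [122 106  84  84  92 106 117 119 120 124 125 124 116 121 123 119 109 102
  116 134]
 [123 103  94  87  96 104 112 120 128 123 123 124 115 119 119 122 109 103
  115 
[... 415 characters left out ...]
132
  138 138]
 [133 138 128 125 123 120 119 114 122 118 113 113 110 107 116 123 133 131
  136 134]
 [135 138 135 136 128 123 115 114 116 114 114 110 116 118 130 131 133 138
  134 135]
 [137 137 136 134 135 129 126 124 123 121 122 122 129 134 135 136 133 133
  137 140]]
hole top meas [492.45811375  96.86121586 196.62503629] mid [458.25770434 100.095053   191.70637216]
pin tip [493.8994054   96.72233788 182.        ] [-78.75222246   5.65056872 182.        ]
pivot est [355.790617   110.90749392 172.42711963] model [[354.72586384 110.41422197 172.        ]] tilt 0.14022145855642032
hole top by tool [493.0187043   97.23196899 197.05296122]
landing by tool [495.08467792  96.86596296 172.42711963]
```

Hole landing is about (494.4, 96.5) and the pin about (493.9, 96.7). That is within the 1 mm clearance, with a shift of about 0.5 mm toward the pivot. Lower with force checks.

```bash
python3 - <<'E'
from stay import *
s=env.state();P,_=pose(piv(af),yawto(af),.14)
off=s['ee_pos']-P; off[2]=0; print(off); sh=np.array([-.5,.1,0])
rows([(pose(piv(af),yawto(af),t)[0]+off+sh,pose(piv(af),yawto(af),t)[1],1) for t in (.12,.1,.08,.06,.045,.03,.015,0)])
E
```

```text
[0.9406988  0.72205737 0.        ]
0 {"tx": 0.001, "ty": 0.0, "tz": 0.01, "rx": -0.001, "ry": 0.041, "rz": 0.001, "gripper": 1}
1 {"tx": -0.001, "ty": 0.0, "tz": 0.009, "rx": -0.0, "ry": 0.039, "rz": 0.0, "gripper": 1}
2 {"tx": -0.0, "ty": 0.0, "tz": 0.008, "rx": -0.0, "ry": 0.038, "rz": 0.0, "gripper": 1}
3 {"tx": -0.001, "ty": 0.0, "tz": 0.008, "rx": -0.0, "ry": 0.038, "rz": 0.0, "gripper": 1}
4 {"tx": -0.0, "ty": 0.0, "tz": 0.007, "rx": -0.0, "ry": 0.029, "rz": 0.0, "gripper": 1}
5 {"tx": -0.001, "ty": 0.0, "tz": 0.006, "rx": -0.0, "ry": 0.028, "rz": 0.0, "gripper": 1}
6 {"tx": -0.0, "ty": 0.0, "tz": 0.006, "rx": -0.0, "ry": 0.029, "rz": 0.0, "gripper": 1}
7 {"tx": -0.001, "ty": 0.0, "tz": 0.007, "rx": -0.0, "ry": 0.029, "rz": 0.0, "gripper": 1}
[564.28064809  90.20586806 187.81668311] [-1.79996185e+02 -1.42592593e-02  1.74284728e+02]
```

Request:
send_rows(motion=[{"tx": 0.001, "ty": 0, "tz": 0.009, "rx": 0, "ry": 0.04, "rz": 0, "gripper": 1}, {"tx": -0.001, "ty": 0, "tz": 0.009, "rx": 0, "ry": 0.039, "rz": 0, "gripper": 1}, {"tx": 0, "ty": 0, "tz": 0.008, "rx": 0, "ry": 0.038, "rz": 0, "gripper": 1}, {"tx": -0.001, "ty": 0, "tz": 0.008, "rx": 0, "ry": 0.038, "rz": 0, "gripper": 1}, {"tx": 0, "ty": 0, "tz": 0, "rx": 0, "ry": 0, "rz": 0, "gripper": 1}, {"tx": 0, "ty": 0, "tz": 0, "rx": 0, "ry": 0, "rz": 0, "gripper": 1}])

```text
time_s: 10.35
ee_pos: [562.4, 90.3, 200.7]
ee_rot: [-179.9, 3.4, 174.3]
force: [0.7, 0.4, -0.4]
gripper_width: 22.8
gripper_force: 15.0
```

Request:
send_rows(motion=[{"tx": 0, "ty": 0, "tz": 0.007, "rx": 0, "ry": 0.029, "rz": 0, "gripper": 1}, {"tx": -0.001, "ty": 0, "tz": 0.006, "rx": 0, "ry": 0.028, "rz": 0, "gripper": 1}, {"tx": 0, "ty": 0, "tz": 0, "rx": 0, "ry": 0, "rz": 0, "gripper": 1}, {"tx": 0, "ty": 0, "tz": 0, "rx": 0, "ry": 0, "rz": 0, "gripper": 1}])

```text
time_s: 10.85
ee_pos: [563.5, 90.1, 194.1]
ee_rot: [-179.9, 1.7, 174.3]
force: [2.2, -0.9, -1.3]
gripper_width: 22.9
gripper_force: 15.0
```

```bash
python3 - <<'E'
from stay import *
s=env.state(); print(s['force'],s['torque'])
d=snap('wrist','w7')['frame'];e=snap('side','b5')['frame']
im=np.zeros((450,800,3),np.uint8)
im[:,:400]=cv2.resize(d[50:140,215:295],(400,450),interpolation=cv2.INTER_CUBIC); im[:300,400:]=cv2.resize(e[150:210,190:270],(400,300),interpolation=cv2.INTER_CUBIC)
cv2.imwrite('pics/c5.png',im[:,:,::-1])
E
```

```text
[ 2.15798275 -0.86907033 -1.32702106] [-0.12243448 -0.50884931 -0.11341023]
```

View pics/c5.png

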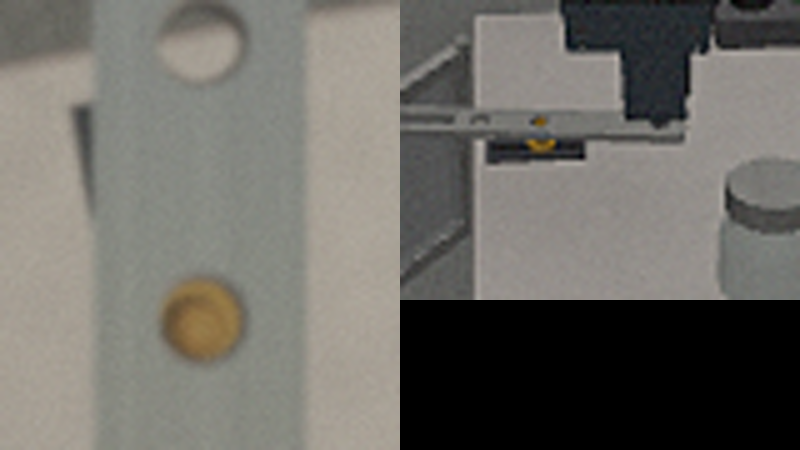

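The pin is in the end hole, with the brass tip centred at (202,320), and forces are small. Finish lowering.

Request:
send_rows(motion=[{"tx": 0, "ty": 0, "tz": 0.006, "rx": 0, "ry": 0.029, "rz": 0, "gripper": 1}, {"tx": 0, "ty": 0, "tz": 0.005, "rx": 0, "ry": 0.025, "rz": 0, "gripper": 1}, {"tx": 0, "ty": 0, "tz": 0, "rx": 0, "ry": 0, "rz": 0, "gripper": 1}, {"tx": 0, "ty": 0, "tz": 0, "rx": 0, "ry": 0, "rz": 0, "gripper": 1}])

```text
time_s: 11.45
ee_pos: [563.8, 90.1, 188.7]
ee_rot: [-180.0, 0.1, 174.3]
force: [4.4, -1.2, -2.1]
gripper_width: 23.0
gripper_force: 15.0
```

Nearly level (z 188.7 against 188 expected), so release and retreat upward.

Request:
send_rows(motion=[{"tx": 0, "ty": 0, "tz": 0, "rx": 0, "ry": 0, "rz": 0, "gripper": 0.2}, {"tx": 0, "ty": 0, "tz": 0, "rx": 0, "ry": 0, "rz": 0, "gripper": -0.4}, {"tx": 0, "ty": 0, "tz": 0, "rx": 0, "ry": 0, "rz": 0, "gripper": -0.4}, {"tx": 0, "ty": 0, "tz": 0, "rx": 0, "ry": 0, "rz": 0, "gripper": -0.4}, {"tx": 0, "ty": 0, "tz": 0, "rx": 0, "ry": 0, "rz": 0, "gripper": -0.4}, {"tx": 0, "ty": 0, "tz": -0.03, "rx": 0, "ry": 0, "rz": 0, "gripper": -0.4}, {"tx": 0, "ty": 0, "tz": -0.06, "rx": 0, "ry": 0, "rz": 0, "gripper": -0.4}, {"tx": 0, "ty": 0, "tz": -0.08, "rx": 0, "ry": 0, "rz": 0, "gripper": -0.4}, {"tx": 0, "ty": 0, "tz": -0.08, "rx": 0, "ry": 0, "rz": 0, "gripper": -0.4}, {"tx": 0, "ty": 0, "tz": 0, "rx": 0, "ry": 0, "rz": 0, "gripper": -0.4}, {"tx": 0, "ty": 0, "tz": 0, "rx": 0, "ry": 0, "rz": 0, "gripper": -0.4}])

```text
time_s: 12.82
ee_pos: [562.9, 90.3, 313.8]
ee_rot: [-180.0, 0.0, 174.3]
force: [0.0, -0.7, -0.2]
gripper_width: 63.9
gripper_force: 0.0
```

```bash
python3 - <<'E'
from stay import *
d=snap('wrist','w8')['frame'];e=snap('side','b6')['frame']
im=np.zeros((600,800,3),np.uint8)
im[:300,:400]=cv2.resize(d,(400,300)); im[300:,:400]=cv2.resize(d[50:140,195:315],(400,300),interpolation=cv2.INTER_CUBIC)
im[:300,400:]=cv2.resize(e[140:215,180:280],(400,300),interpolation=cv2.INTER_CUBIC)
cv2.imwrite('pics/c6.png',im[:,:,::-1])
E
```

```text
(no output)
```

View pics/c6.png

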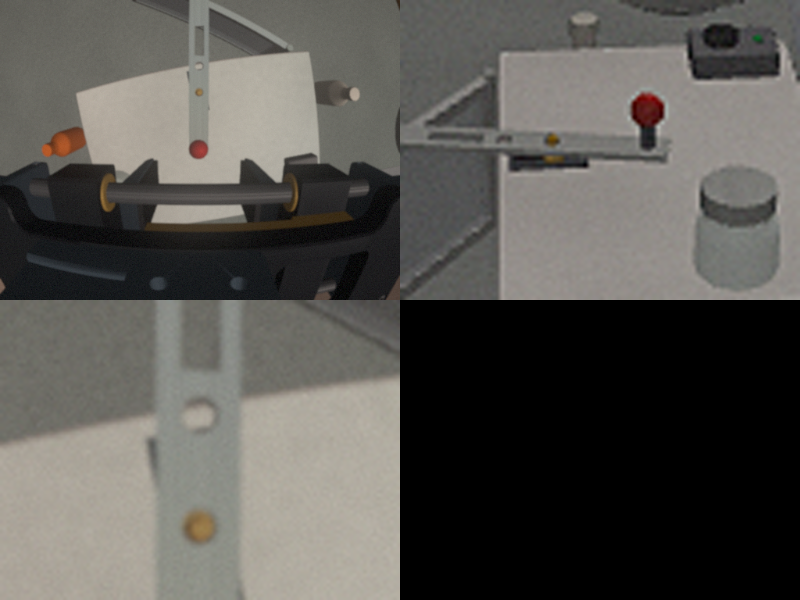

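The pin shows through and above the end hole (side (551,138); wrist crop (200,526)). Check the ball's height for full-down, then hand in.

```bash
python3 - <<'E'
from stay import *
d=pickle.load(open('pics/b6.pkl','rb'))
for z in (207,211,215): print(z,proj(d,[563.5,90.3,z]))
f=d['frame'].astype(int); m=(f[...,0]>90)&(f[...,0]>2*f[...,1]); m[:150]=0;m[185:]=0;m[:,:225]=0;m[:,260:]=0
v,u=np.nonzero(m);print('ball px',u.mean(),v.mean(),len(u))
d0=pickle.load(open('pics/b.pkl','rb'));print('start pred',proj(d0,[630.4,111.6,207]),'seen',170+437/4.6-.4,135+131/4.6-.4)
E
```

```text
207 [[241.50719298 167.00986523]]
211 [[241.49644845 165.79110344]]
215 [[241.48566075 164.56744568]]
ball px 241.38888888888889 165.16666666666666 18
start pred [[264.50566081 163.18566645]] seen 264.6 163.0782608695652
```

```bash
python3 - <<'E'
from stay import *
for n,X in (('b',[630.4,111.6,207]),('b6',[563.5,90.3,207])):
    d=pickle.load(open(f'pics/{n}.pkl','rb')); q=proj(d,X)[0]; f=d['frame'].astype(int)
    w=np.clip(f[...,0]-f[...,1]-25,0,None); V,U=np.mgrid[:384,:512]; w=w*(np.hypot(U-q[0],V-q[1])<9)
    m=w>0; print(n,q,(U[m].mean(),V[m].mean()),m.sum())
E
```

```text
b [264.50566081 163.18566645] (np.float64(264.35185185185185), np.float64(162.75925925925927)) 54
b6 [241.50719298 167.00986523] (np.float64(241.44827586206895), np.float64(167.0)) 58
```

The ball sits at the fully-down height, within about 1 mm.

```bash
python3 -c "
from workcell import env
print(env.job_done())"
```

```text
the job is handed in; nothing more can be done
None
```

The job is handed in: the door is swung further open, the stay lies fully down with the pin through its end hole, the gripper has let go and is clear above, and the bottles and jar were not touched (about 13 s of the 45 s used).

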